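Close up the instrument case

TASK

Close up the black instrument case on the bench by pushing with the fingertips (nothing needs gripping): first fold the orange inner flap down flat inside the case while the lid still stands open, then swing the lid over it and press it fully shut without slamming it. Do not lift or shove the case, and leave the things in it and around it where they lie.

Things in the scene. Friction and masses are not known exactly. Their poses are not given: they have to be found in the camera images.
- case: black hard instrument case lined with grey foam, standing loose on the bench, 2.3 to 3.4 kg; shell 180 mm (its x) by 260 mm (its y) by 62 mm high, walls 6 mm, plus a carrying handle and latches on its front that reach 23 mm further out. Origin: centre of the underside. Its +x points to the rear side, where the lid is hinged; its -x to the front side with the handle, next to which the flap is hinged; +z up. It stands with its rear side roughly to the robot's left
- lid (a joint): angle of the case's black lid, rad: 0 = shut on the rim, 1.57 = standing upright, limit 1.9 (leaning back). A stiff friction hinge: it stays where it is left at any angle and is pushed with about 2 to 4 N at its free edge. The lid is a flat slab 180 mm (hinge to free edge) by 260 mm by 20 mm thick, 0.3 kg
- flap (a joint): angle of the orange inner flap, rad: 0 = folded down flat over the front half of the case, 1.57 = standing upright, limit 1.75 (leaning to the front). Folds from the front towards the rear. A stiff friction hinge: it stays where it is left, moves with about 1 N at its free edge. The flap is a plate 85 mm (hinge to free edge) by 190 mm wide by 5 mm thick
- lid_hinge (a point): point on the lid's hinge line, midway along it, at the inner (lower, when shut) face of the lid: in the case's frame (90, 0, 62) mm. The hinge line runs along the case's y
- lid_edge (a point): middle of the lid's free edge on its outer face (top face when shut): 180 mm from the hinge line and 20 mm out from the inner face. When shut it lies at (-90, 0, 82) mm in the case's frame
- flap_hinge (a point): point on the flap's hinge line, midway along it, at the face that is the underside when folded: in the case's frame (-75, 0, 43) mm. The hinge line runs along the case's y
- flap_edge (a point): middle of the flap's free edge on the face that is the top when folded and that faces the case's front when upright: 85 mm from the hinge line. When folded down it lies at (10, 0, 48) mm in the case's frame, 14 mm below the rim
- meter: yellow pocket meter, 44 x 100 x 22 mm, lying on the foam in the case under the flap. Bystander, loose; origin: centre of its underside
- adapter: grey adapter block, 45 x 75 x 30 mm, lying on the foam in the lid-hinge half of the case. Bystander, loose; origin: centre of its underside
- board: green circuit board on short feet, 75 x 100 mm, 18 mm high, on the bench beside the case. Bystander, loose; origin: centre of its underside
- debug_box: flat black debug unit, 100 x 130 x 30 mm, on the bench in front of the case. Bystander, loose; origin: centre of its underside
- mouse: black and grey computer mouse, 60 x 100 x 30 mm, on the bench behind the case's lid hinge. Bystander, loose; origin: centre of its underside
- eraser: small white block, 22 x 50 x 14 mm, on the bench near a rear corner of the case. Bystander, loose; origin: centre of its underside
- probe_pen: red test-probe pen, 12 mm thick, 180 mm long, lying on the bench in front of the case. Bystander, loose; origin: centre of its underside

How it is judged:
By the outcome, as a careful person would: the job done as asked, in the order asked, and still so for the second after the job is handed in, with the robot touching nothing.
It also fails if it takes over 54 s, if anything falls off the work surface, if the arm or the gripper's body presses on something with over 40 N, if the wrist force passes 120 N, or if a joint passes its speed limit or range.

ROBOT

A 6-joint arm with a two-finger parallel gripper is mounted at the origin on the work surface. World frame = base frame: x ahead of the robot, y to its left, z up, the work surface at z = 0. Lengths are in m, angles in degrees, forces in N, time in s.
With the tool pointing down it reaches from about 0.35 to 0.975 m from the base axis. Payload 7.1 kg.
Tool frame: the origin (TCP) lies where the fingers leave the gripper's body, on its centre line; the fingertips stand 80 mm ahead of it and the grasp point (between the pads) lies 61 mm ahead of it; z points along the fingers, y is the direction in which the jaws open and shut (so a half turn about z gives the same grasp; the last joint's range is limited). The gripper opens to 88 mm and grips with 3 to 60 N. Pads are 20 mm wide; open, the fingers measure 115 mm over their backs; the gripper's body (75 mm by 178 mm) begins 61 mm behind the grasp point.
Start: joints at [-71.104, 24.242, 93.386, -0, 62.372, -1.089], TCP at [0.214, -0.587, 0.303] pointing down, gripper open.
Joint ranges: [-172.04, 172.04], [-51.8, 120.97], [4.93, 147.93], [-75.15, 255.16], [6.16, 154.13], [-145.62, 145.62]. Speed limits (degrees/s): [136.94, 136.94, 172.46, 180, 180, 180].

INTERFACE

Orientations are given as a 3x3 rotation matrix whose columns are the frame's x, y, z axes.
In Python, from workcell import ctrl gives the robot as it stands.
- The arm moves only by the tool servo_tool, never from a script. Its arguments are lists of equal length, an entry for each row: "delta_pos": the shift along the tool's x, y, z in units of 25 mm (1.0 is 25 mm), a list of three; "twist": the turn about the tool's z in units of 5 degrees (1.0 is 5 degrees); "claw": the opening, from 0 (shut) to 1 (fully open). A call has exactly 8 rows; each row is the pose to reach, as a shift and turn from the pose commanded when the call began, along the tool's axes at that moment; what a row does not reach only later rows make up. A row lasts 1/12 s, in which the tool goes at most 41.7 mm and 7.16 degrees, less where a joint would pass 70% of its speed; a pose out of reach is approached as far as the arm can. A call with a gripper value outside its range is refused whole. The fingers move at their own pace and stop on an object; "grip_force" is the grip in N (left out, the last holds). Time passes only in rows, so rows that repeat a pose let the fingers close, or fill a call up. It gives the time, the measured TCP pose, the force and the opening at its end, in the units of the state.
- ctrl.get_state(): the state, without advancing time (a new reading comes with each control period).
- ctrl.capture(name): name is "scene" or "top" or "wrist"; returns a dict with "img" (480x640x3 uint8, red, green, blue), "mtx" (3x3 intrinsics, pixels), "camera_from_world" (4x4, takes a point from world to camera coordinates); the wrist camera has in their place "mount" (4x4, takes a point from camera to tool coordinates, whose origin is the TCP and whose axes are the flange's). Camera axes: x right, y down, z forward; pixel columns grow to the right and rows downward; lengths in m; the calibration is good to about 2 mm. A picture is of the moment at which its call begins: read the wrist's pose just before it. There is no depth.
- ctrl.job_done(): hands the job in, once; it reports no verdict.
The state is a dict: "clock": time; "joint_pos": joint angles; "qd": joint speeds; "tau": joint torques, N m; "tool_pos": TCP position; "orientation": TCP orientation; "force": force on the tool from outside, world axes, zero at the start; "ft_torque": the same for the moment, N m; "width": opening from 0.0 (shut) to 1.0 (fully open).
Only numpy, scipy, OpenCV 4.12 (cv2) and the standard library are available. Lean on these libraries where they do the work, as an engineer would, in place of code of your own. Each camera call takes 0.05 s, during which the arm holds its last target.

## Working session

There is one attempt and no reset: what is moved stays moved. The work goes in short steps, Python scripts to look and compute and a tool call to move; the robot and the scene stay as the last step left them, time stands still between calls to the robot, and variables do not carry over. Pictures are saved under pics/ and viewed, and the job is handed in when it is done.

Besides the shell and the picture viewer there is one more tool, called after ">>>" by a JSON object that holds its "fn" and its "kwargs", one argument or row to a line. servo_tool: Moves the arm, as the interface text tells. Its arguments: {"type":"object","properties":{"delta_pos":{"type":"array","items":{"type":"array","items":{"type":"number"}}},"twist":{"type":"array","items":{"type":"number"}},"claw":{"type":"array","items":{"type":"number"}},"grip_force":{"type":"number"}},"required":["delta_pos","twist","claw"]}

```bash
ls; mkdir -p pics
python3 - <<'E'
from workcell import ctrl
import cv2
s=ctrl.get_state()
print(s)
for n in ["scene","top"]:
    c=ctrl.capture(n); cv2.imwrite(f"pics/{n}0.png",c["img"][:,:,::-1]); print(n,c["mtx"].tolist(),c["camera_from_world"].tolist())
    import pickle; pickle.dump(c,open(f"{n}0.pkl","wb"))
E
```

```text
pics
{'clock': 0.0, 'joint_pos': array([-7.11044223e+01,  2.42839484e+01,  9.34305559e+01,  3.03311755e-05,
        6.23715203e+01, -1.09006195e+00]), 'qd': array([-0.02086142,  0.0701075 , -0.07161017, -0.10370283,  0.14284584,
        0.02011512]), 'tau': array([ 1.84527358e-03, -5.44628799e+01, -2.73662442e+01,  6.46070600e-02,
        2.27789674e-02, -1.04720611e-04]), 'tool_pos': array([ 0.2134876 , -0.58695696,  0.30191287]), 'orientation': array([[ 9.39778404e-01,  3.41784017e-01, -4.85780333e-04],
       [ 3.41784361e-01, -9.39777331e-01,  1.42065395e-03],
       [ 2.90314694e-05, -1.50113202e-03, -9.99998873e-01]]), 'force': array([-0.09806182,  0.906877  , -0.2672837 ]), 'ft_torque': array([-0.00684704,  0.06317977, -0.09200033]), 'width': 0.9996789056009237}
scene [[440.762246703623, 0.0, 319.8435166336004], [0.0, 440.762246703623, 239.48019057478606], [0.0, 0.0, 1.0]] [[-0.1059027386616498, 0.9943060741666188, -0.011833884371948695, 0.05648264760464819], [0.816075043516497, 0.080107379037937, -0.5723673044236711, -0.41361974868965723], [-0.5681603059819557, -0.07027260276266029, -0.8199119635713654, 1.1476804393541258], [0.0, 0.0, 0.0, 1.0]]
top [[491.66649419943076, 0.0, 327.67570364191914], [0.0, 491.66649419943076, 230.88198703213976], [0.0, 0.0, 1.0]] [[0.018446935631832043, -0.9997525078487004, 0.012435176558024372, -0.004306916306553724], [-0.9974537147623377, -0.01925862031799396, -0.06866725893947319, 0.581678140797132], [0.06888974867575266, -0.011136812545856136, -0.9975621153260131, 0.8950175574924348], [0.0, 0.0, 0.0, 1.0]]
```

View pics/scene0.png

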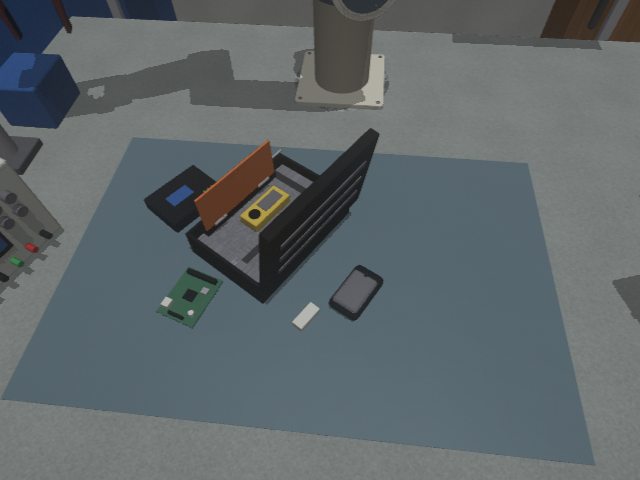

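View pics/top0.png

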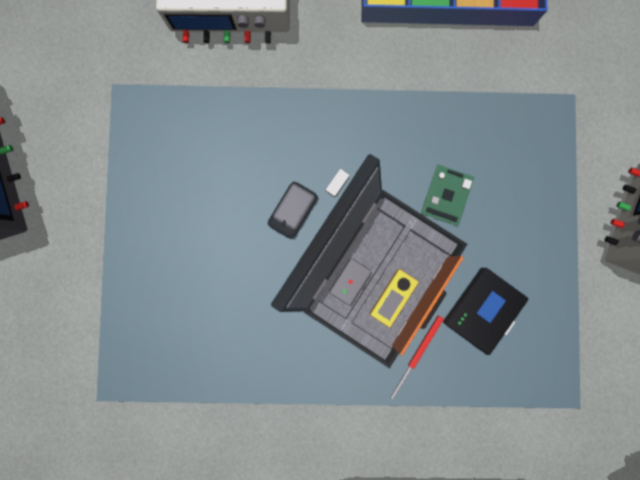

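Run:
```python
import cv2
a=cv2.imread("pics/top0.png")[140:410,260:540]; b=cv2.imread("pics/scene0.png")[120:340,130:400]
f=lambda a:cv2.convertScaleAbs(a,alpha=2,beta=10)
cv2.imwrite("pics/top0c.png",cv2.resize(f(a),None,fx=2.2,fy=2.2,interpolation=cv2.INTER_CUBIC)) 
cv2.imwrite("pics/scene0c.png",cv2.resize(f(b),None,fx=2.7,fy=2.7,interpolation=cv2.INTER_CUBIC))
```

```text
(no output)
```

View pics/top0c.png

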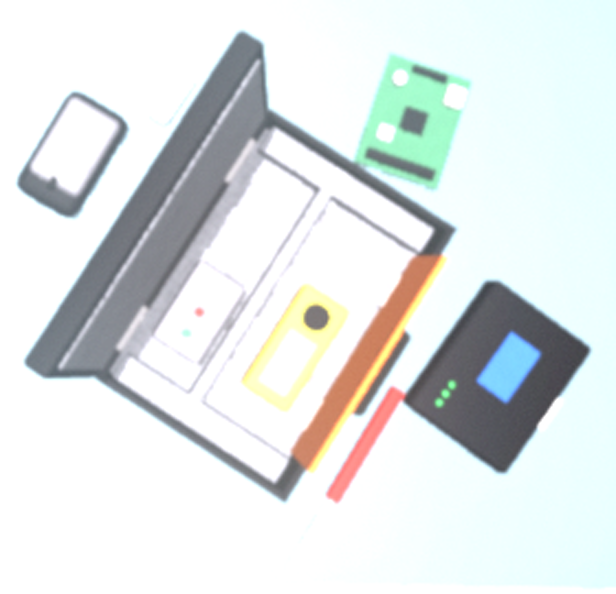

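View pics/scene0c.png

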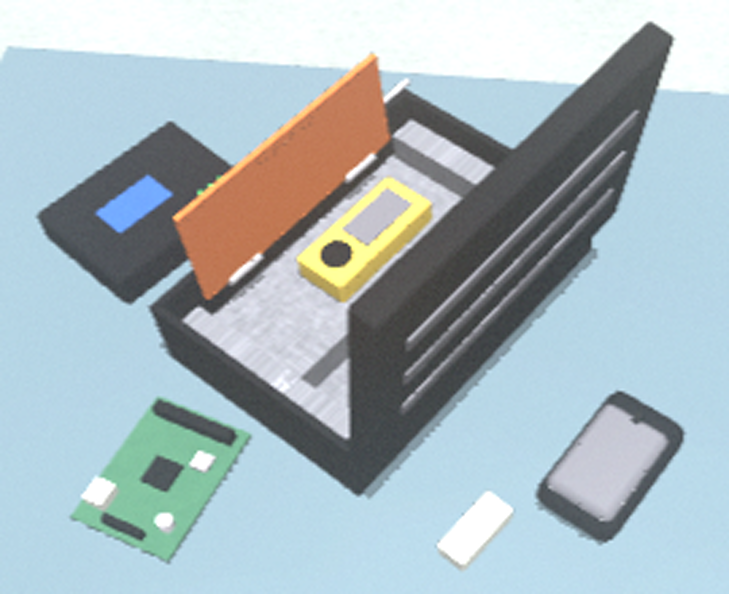

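```bash
cat > h.py <<'E'
import numpy as np,pickle
C={n:pickle.load(open(n+"0.pkl","rb")) for n in ("top","scene")}
def ray(n,u,v):
    c=C[n];T=c["camera_from_world"];R=T[:3,:3];o=-R.T@T[:3,3]
    return o,R.T@np.linalg.solve(c["mtx"],[u,v,1.])
def onz(n,u,v,z):
    o,d=ray(n,u,v);return o+d*(z-o[2])/d[2]
def proj(n,p):
    c=C[n];T=c["camera_from_world"];q=c["mtx"]@(T[:3,:3]@np.array(p)+T[:3,3]);return q[:2]/q[2]
def tri(a,b):
    o1,d1=ray(*a);o2,d2=ray(*b)
    s,t=np.linalg.lstsq(np.c_[d1,-d2],o2-o1,rcond=None)[0]
    p,q=o1+s*d1,o2+t*d2;return (p+q)/2,np.linalg.norm(p-q)
E
python3 - <<'E'
from h import *
np.set_printoptions(precision=4,suppress=True)
A=onz("top",466.8,244.5,.062);B=onz("top",389.5,366.8,.062);print(A,B,np.linalg.norm(A-B))
print("scene A",onz("scene",186.3,234.1,.062), "rear-far bottom",onz("scene",263.3,302.2,0))
y=(A-B)/np.linalg.norm(A-B) # one y dir
# lid in world: rear is to +y(left). case +x axis
cand=np.array([-y[1],y[0],0]); print("y?",y,"perp",cand)
x=cand; yy=np.cross([0,0,1],x); M=(A+B)/2
o=M+x*.09; o[2]=0; print("origin",o,"x",x,"y",yy,np.degrees(np.arctan2(x[1],x[0])))
R=np.c_[x,yy,[0,0,1]]
def loc(p): return R.T@(p-o)
print("rear bottom loc",loc(onz("scene",263.3,302.2,0)))
def ony(n,u,v,Y):
    o_,d=ray(n,u,v);a=loc(o_);dd=R.T@d;return a+dd*(Y-a[1])/dd[1]
for n,u,v,Y in [("top",368.2,155.9,-.13),("top",379,160.5,-.13),("top",272.7,304.5,.13),("top",279.5,310.5,.13)]: 
  print(n,u,v,ony(n,u,v,Y),ony(n,u,v,-Y))
print("lid near outer tri",[loc(q) if i==0 else q for i,q in enumerate(tri(("top",272.7,304.5),("scene",379.3,134.1)))])
for Y in(.095,-.095):
  print([ony("top",461.4,256.8,Y),ony("top",401.4,353.6,Y)])
  print([ony("scene",*np.array([175,217])/2.7+[130,120],Y),ony("scene",*np.array([375,54])/2.7+[130,120],Y)])
E
```

```text
[ 0.5593 -0.2407  0.062 ] [ 0.3431 -0.1051  0.062 ] 0.2551310338270189
scene A [ 0.5618 -0.2383  0.062 ] rear-far bottom [ 0.6521 -0.0884  0.    ]
y? [ 0.8471 -0.5314  0.    ] perp [0.5314 0.8471 0.    ]
origin [ 0.499  -0.0967  0.    ] x [0.5314 0.8471 0.    ] y [-0.8471  0.5314  0.    ] 57.89938109160305
rear bottom loc [ 0.0883 -0.1253  0.    ]
top 368.2 155.9 [ 0.1371 -0.13    0.2089] [0.0915 0.13   1.2923]
top 379 160.5 [ 0.1196 -0.13    0.2213] [0.1001 0.13   1.2861]
top 272.7 304.5 [0.1342 0.13   0.2184] [ 0.051  -0.13    2.3717]
top 279.5 310.5 [0.1209 0.13   0.233 ] [ 0.0777 -0.13    2.3423]
lid near outer tri [array([0.1351, 0.1292, 0.2343]), np.float64(0.003808857532337999)]
[array([0.1761, 0.095 , 1.2355]), array([-0.0873,  0.095 ,  0.0962])]
[array([-0.4416,  0.095 , -0.3131]), array([-0.078 ,  0.095 ,  0.1288])]
[array([-0.0816, -0.095 ,  0.1138]), array([ 0.6313, -0.095 ,  3.197 ])]
[array([-0.0752, -0.095 ,  0.1329]), array([ 0.129 , -0.095 ,  0.3812])]
```

>>> {"fn": "servo_tool", "kwargs": {
  "delta_pos": [
    [0.9,-0.75,0],
    [1.8,-1.5,0],
    [2.7,-2.25,0],
    [3.6,-3,0],
    [4.5,-3.75,0],
    [5.4,-4.5,0],
    [6.2,-5.2,0],
    [7,-6,0]
  ],
  "twist": [-1,-2,-3,-4,-5,-6,-7,-7.6],
  "claw": [0,0,0,0,0,0,0,0]
}}

```text
clock: 0.77
tool_pos: [0.3273, -0.3854, 0.3025]
orientation: [[0.526, 0.85, -0.0], [0.85, -0.526, 0.0], [0.0, -0.0, -1.0]]
force: [1.2, 0.1, 0.6]
width: 0.429
```

```bash
cat >> h.py <<'E'
from workcell import ctrl
np.set_printoptions(precision=4,suppress=True)
O=np.array([.499,-.097,0]);a=np.radians(58)
R=np.array([[np.cos(a),-np.sin(a),0],[np.sin(a),np.cos(a),0],[0,0,1]])
def st(goal=None):
    s=ctrl.get_state();p=s["tool_pos"];Ot=s["orientation"]
    tip=p+.08*Ot[:,2]
    print("t",s["clock"],"tip case mm",R.T@(tip-O)*1e3,"toolx yaw",np.degrees(np.arctan2(Ot[1,0],Ot[0,0])),"F case",R.T@s["force"],"w",s["width"],"j",s["joint_pos"].round(0))
    if goal is not None:
        g=O+R@(np.array(goal)/1e3); print("units to goal",Ot.T@(g-tip)/.025)
    return s
E
python3 -c "
from h import *
st([-125,0,110])
c=ctrl.capture('wrist');print(c['mount'])"
```

```text
t 0.7667 tip case mm [-335.5358   -7.1737  222.4744] toolx yaw 58.23448470880966 F case [ 0.7173 -0.9994  0.5816] w 0.4291188601197577 j [-51.  14. 108.   0.  57. -19.]
units to goal [ 8.4221 -0.2515  4.4998]
[[ 0.0008 -0.9686 -0.2485  0.0684]
 [ 1.      0.0004  0.0016  0.0008]
 [-0.0014 -0.2485  0.9686 -0.082 ]
 [ 0.      0.      0.      1.    ]]
```

>>> {"fn": "servo_tool", "kwargs": {
  "delta_pos": [
    [1.2,0,0],
    [2.4,-0.1,0],
    [3.6,-0.1,0.3],
    [4.8,-0.2,1],
    [6,-0.25,1.7],
    [7.1,-0.25,2.5],
    [8,-0.25,3.5],
    [8.4,-0.25,4.5]
  ],
  "twist": [0,0,0,0,0,0,0,0],
  "claw": [0,0,0,0,0,0,0,0]
}}

```text
clock: 1.48
tool_pos: [0.434, -0.2034, 0.1895]
orientation: [[0.529, 0.849, 0.001], [0.849, -0.529, -0.0], [0.0, 0.001, -1.0]]
force: [0.9, 0.0, -0.7]
width: 0.008
```

```bash
python3 -c "
from h import *
import cv2
st([-120,0,105])
for n in ['scene','wrist']:
  c=ctrl.capture(n);cv2.imwrite('pics/%s1.png'%n,c['img'][:,:,::-1])
cv2.imwrite('pics/scene1.png',cv2.resize(ctrl.capture('scene')['img'][100:340,130:430,::-1],None,fx=2.5,fy=2.5))
"
```

```text
t 1.4833 tip case mm [-124.6365   -1.3647  109.4786] toolx yaw 58.06380784100676 F case [ 0.5235 -0.7711 -0.7141] w 0.007730390395059632 j [-27.  22. 116.   0.  42.   5.]
units to goal [ 0.1855 -0.0546  0.1792]
```

View pics/scene1.png

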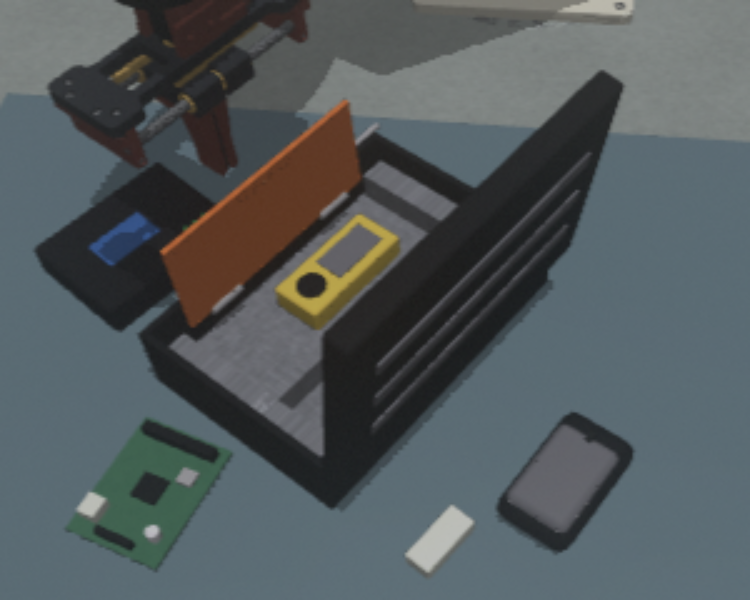

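View pics/wrist1.png

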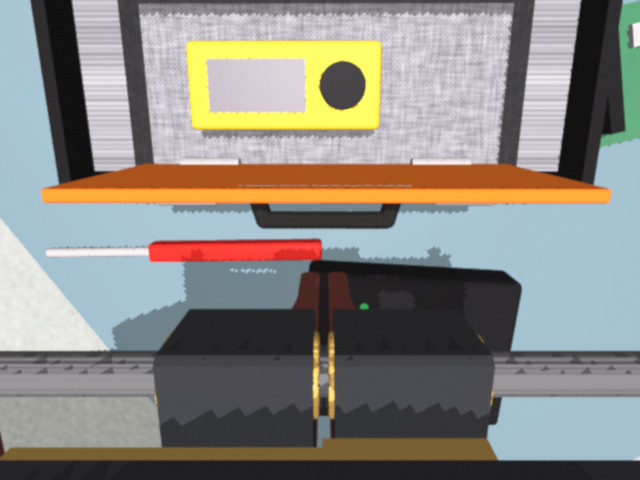

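>>> {"fn": "servo_tool", "kwargs": {
  "delta_pos": [
    [0.4,0,0.15],
    [0.8,0,0.2],
    [1.15,0,0.2],
    [1.45,0,0.2],
    [1.75,0,0.2],
    [2.05,0,0.2],
    [2.35,0,0.2],
    [2.6,0,0.2]
  ],
  "twist": [0,0,0,0,0,0,0,0],
  "claw": [0,0,0,0,0,0,0,0]
}}

```text
clock: 2.3
tool_pos: [0.4677, -0.1494, 0.1853]
orientation: [[0.53, 0.848, 0.0], [0.848, -0.53, -0.0], [-0.0, 0.0, -1.0]]
force: [-1.2, -1.9, -0.8]
width: 0.003
```

```bash
python3 -c "
from h import *
import cv2
st([-50,0,105])
c=ctrl.capture('wrist');cv2.imwrite('pics/w2.png',c['img'][:,:,::-1])
cv2.imwrite('pics/scene2.png',cv2.resize(ctrl.capture('scene')['img'][100:340,130:430,::-1],None,fx=2.5,fy=2.5))
"
```

```text
t 2.3 tip case mm [-61.0086  -1.1953 105.2935] toolx yaw 57.9997954590086 F case [-2.2852  0.0079 -0.8089] w 0.0025538142084168764 j [-19.  24. 115.  -0.  42.  13.]
units to goal [ 0.4403 -0.0478  0.0117]
```

View pics/scene2.png

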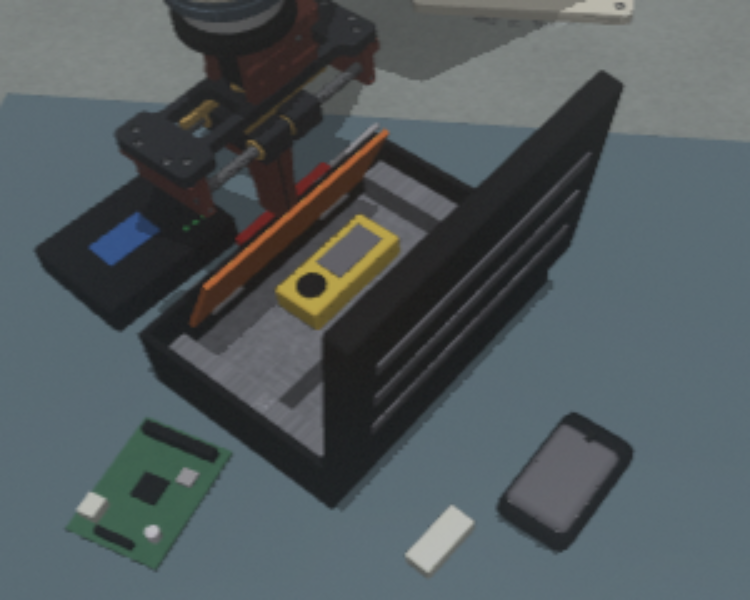

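View pics/w2.png

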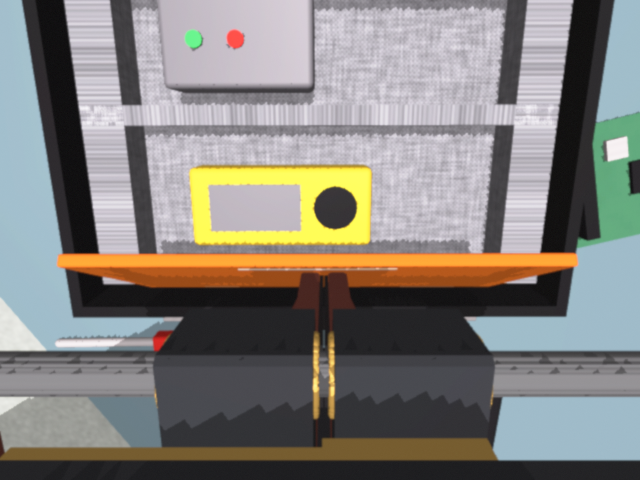

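```bash
python3 -c "
from h import *
for y in (-.08,-.09,-.1):
 for z in (.14,.16,.185): print(y,z,(proj('scene',O+R@np.array([-.061,y,z]))-[130,100])*2.5)
"
```

```text
-0.08 0.14 [189.993  240.6004]
-0.08 0.16 [183.2073 220.7906]
-0.08 0.185 [174.2817 194.7337]
-0.09 0.14 [179.073  249.6464]
-0.09 0.16 [171.9974 229.9201]
-0.09 0.185 [162.6876 203.9649]
-0.1 0.14 [168.0207 258.802 ]
-0.1 0.16 [160.6486 239.1627]
-0.1 0.185 [150.9456 213.3138]
```

>>> {"fn": "servo_tool", "kwargs": {
  "delta_pos": [
    [0.2,0,0],
    [0.4,0,0.05],
    [0.55,0,0.15],
    [0.7,0,0.28],
    [0.85,0,0.4],
    [1,0,0.52],
    [1.15,0,0.7],
    [1.3,0,0.9]
  ],
  "twist": [0,0,0,0,0,0,0,0],
  "claw": [0,0,0,0,0,0,0,0]
}}

```text
clock: 3.07
tool_pos: [0.4848, -0.1222, 0.1623]
orientation: [[0.53, 0.848, 0.0], [0.848, -0.53, 0.0], [0.0, 0.0, -1.0]]
force: [0.3, -0.5, 1.3]
width: 0.007
```

>>> {"fn": "servo_tool", "kwargs": {
  "delta_pos": [
    [0.1,0,0.15],
    [0.2,0,0.3],
    [0.28,0,0.5],
    [0.34,0,0.65],
    [0.4,0,0.8],
    [0.44,0,0.93],
    [0.46,0,1.05],
    [0.46,0,1.05]
  ],
  "twist": [0,0,0,0,0,0,0,0],
  "claw": [0,0,0,0,0,0,0,0]
}}

```text
clock: 3.73
tool_pos: [0.4904, -0.1126, 0.1358]
orientation: [[0.53, 0.848, -0.001], [0.848, -0.53, 0.0], [-0.0, -0.001, -1.0]]
force: [0.7, -0.2, 0.4]
width: 0.004
```

```bash
python3 -c "
from h import *
import cv2
st([-15,0,48])
c=ctrl.capture('wrist');cv2.imwrite('pics/w3.png',c['img'][:,:,::-1])
cv2.imwrite('pics/scene3.png',cv2.resize(ctrl.capture('scene')['img'][100:340,130:430,::-1],None,fx=2.5,fy=2.5))
"
```

```text
t 3.7333 tip case mm [-17.841   -0.9085  55.8401] toolx yaw 57.98361688939412 F case [ 0.1532 -0.7153  0.3783] w 0.0042675518129834345 j [-14.  30. 114.   0.  36.  18.]
units to goal [ 0.1137 -0.0361  0.3136]
```

View pics/scene3.png

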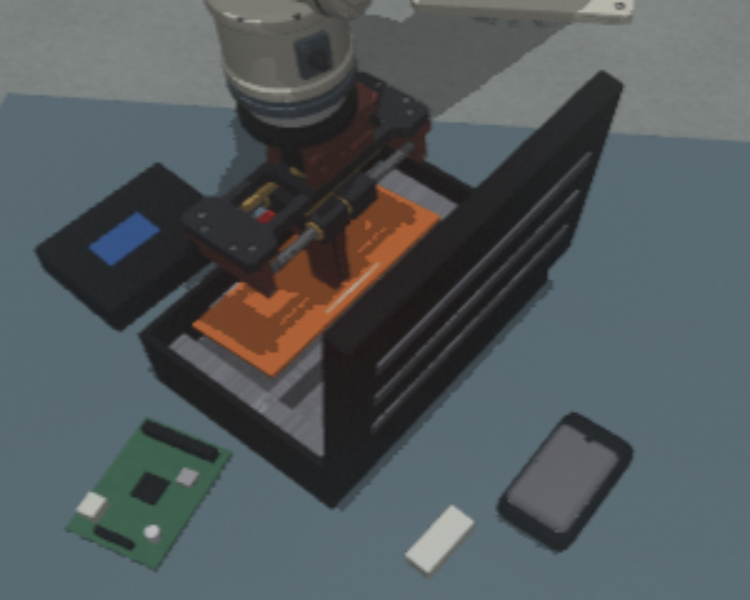

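View pics/w3.png

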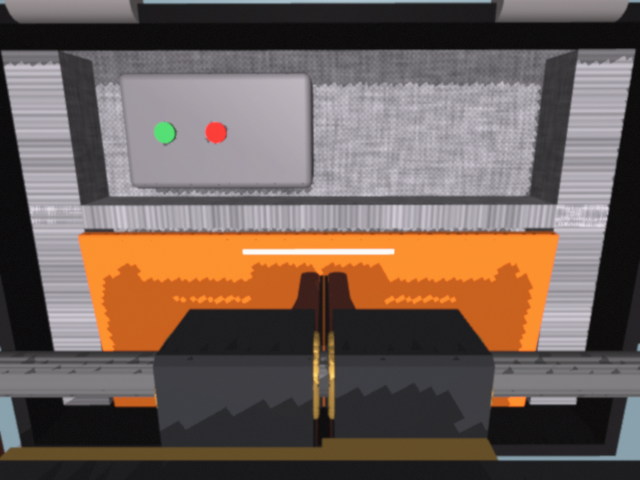

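>>> {"fn": "servo_tool", "kwargs": {
  "delta_pos": [
    [0.04,0,0.08],
    [0.06,0,0.15],
    [0.08,0,0.2],
    [0.08,0,0.25],
    [0.08,0,0.29],
    [0.08,0,0.33],
    [0.08,0,0.37],
    [0.08,0,0.37]
  ],
  "twist": [0,0,0,0,0,0,0,0],
  "claw": [0,0,0,0,0,0,0,0]
}}

```text
clock: 4.5
tool_pos: [0.4918, -0.111, 0.1281]
orientation: [[0.53, 0.848, 0.0], [0.848, -0.53, 0.0], [0.0, 0.0, -1.0]]
force: [-2.9, 1.8, 13.3]
width: 0.004
```

```bash
python3 -c "
from h import *
st([-15,0,48])"
```

```text
t 4.5 tip case mm [-15.6901  -1.3713  48.1199] toolx yaw 57.98265007891699 F case [-0.0505  3.4433 13.3327] w 0.004307144387535646 j [-14.  30. 114.   0.  35.  18.]
units to goal [ 0.0276 -0.0549  0.0048]
```

>>> {"fn": "servo_tool", "kwargs": {
  "delta_pos": [
    [0,0,-0.5],
    [0,0,-1.5],
    [0,0,-2.7],
    [0,0,-4],
    [0,0,-5.3],
    [0,0,-6.6],
    [0,0,-8],
    [0,0,-9.2]
  ],
  "twist": [0,0,0,0,0,0,0,0],
  "claw": [0,0,0,0,0,0,0,0]
}}

```text
clock: 5.17
tool_pos: [0.4915, -0.111, 0.3594]
orientation: [[0.53, 0.848, 0.001], [0.848, -0.53, -0.0], [0.0, 0.001, -1.0]]
force: [0.1, 0.5, 0.5]
width: 0.007
```

```bash
python3 -c "
from h import *
import cv2
st([190,0,275])
c=ctrl.capture('wrist');cv2.imwrite('pics/w4.png',c['img'][:,:,::-1])
cv2.imwrite('pics/scene4.png',cv2.resize(ctrl.capture('scene')['img'][60:360,80:460,::-1],None,fx=2,fy=2))
"
```

```text
t 5.1667 tip case mm [-15.8601  -1.1623 279.4231] toolx yaw 57.98330350737787 F case [0.4935 0.193  0.5337] w 0.006893384571446606 j [-14.  10. 105.  -0.  65.  18.]
units to goal [ 8.2343 -0.0491  0.1794]
```

View pics/scene4.png

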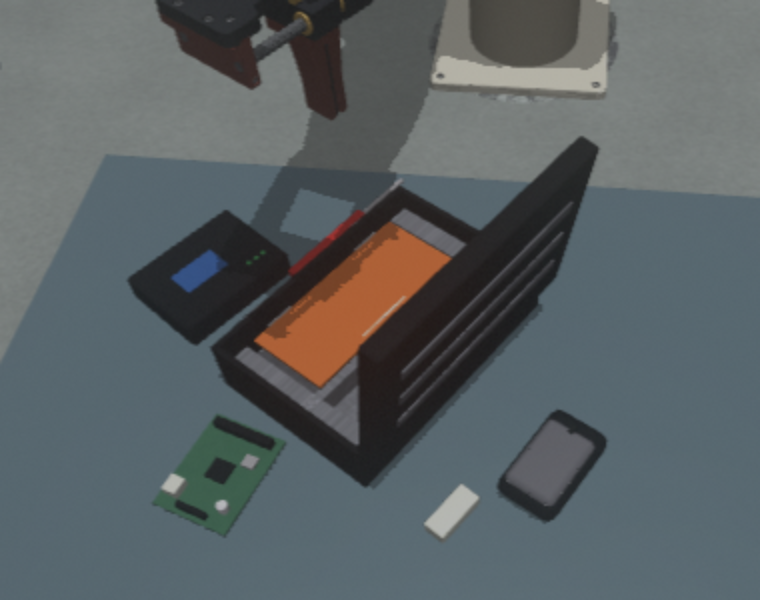

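View pics/w4.png

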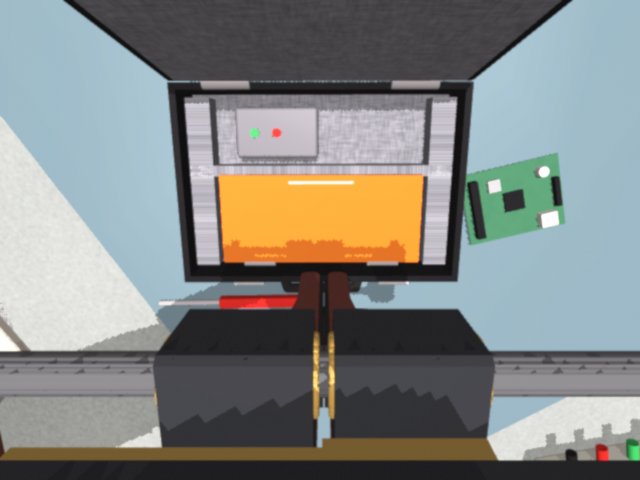

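>>> {"fn": "servo_tool", "kwargs": {
  "delta_pos": [
    [1,0,-0.2],
    [2,0,-0.3],
    [3.1,0,-0.3],
    [4.2,0,-0.3],
    [5.3,0,-0.3],
    [6.4,0,-0.2],
    [7.5,0,-0.1],
    [8.2,0,0]
  ],
  "twist": [0,0,0,0,0,0,0,0],
  "claw": [0,0,0,0,0,0,0,0]
}}

```text
clock: 5.93
tool_pos: [0.601, 0.0647, 0.3557]
orientation: [[0.529, 0.848, -0.001], [0.848, -0.529, 0.0], [-0.0, -0.001, -1.0]]
force: [0.5, -0.2, -1.3]
width: 0.003
```

>>> {"fn": "servo_tool", "kwargs": {
  "delta_pos": [
    [0,0,0.4],
    [0,0,0.8],
    [0,0,1.2],
    [0,0,1.6],
    [0,0,2],
    [0,0,2.4],
    [0,0,2.8],
    [0,0,2.9]
  ],
  "twist": [0,0,0,0,0,0,0,0],
  "claw": [0,0,0,0,0,0,0,0]
}}

```text
clock: 6.6
tool_pos: [0.5995, 0.0622, 0.2826]
orientation: [[0.531, 0.848, -0.003], [0.848, -0.531, -0.0], [-0.002, -0.002, -1.0]]
force: [0.2, 0.2, 0.3]
width: 0.003
```

```bash
python3 -c "
from h import *
import cv2
st([160,0,205])
cv2.imwrite('pics/scene5.png',cv2.resize(ctrl.capture('scene')['img'][60:360,80:460,::-1],None,fx=2,fy=2))
"
```

```text
t 6.6 tip case mm [188.1869  -0.6821 202.5899] toolx yaw 57.94911466173976 F case [ 0.2631 -0.0175  0.2832] w 0.002615139108393313 j [ 5. 24. 97. -0. 59. 37.]
units to goal [-1.1277 -0.0265 -0.0945]
```

View pics/scene5.png

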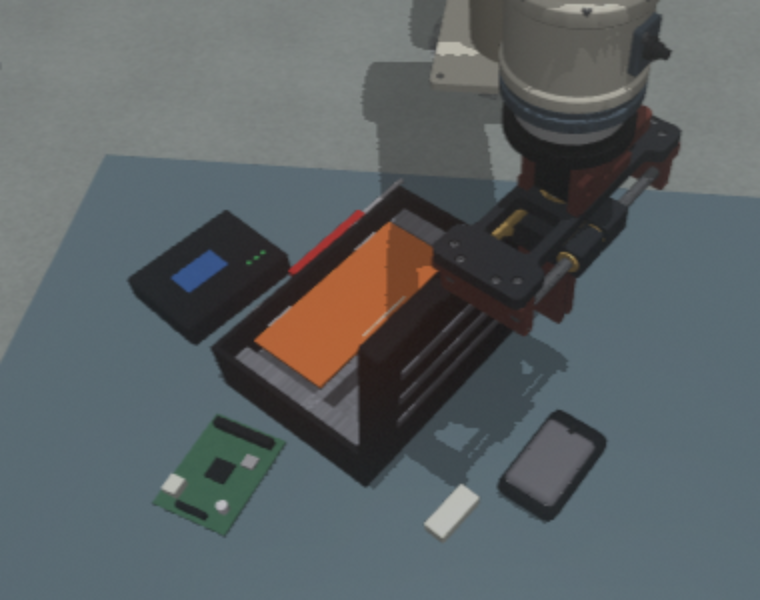

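>>> {"fn": "servo_tool", "kwargs": {
  "delta_pos": [
    [-0.5,0,-0.1],
    [-1,0,-0.1],
    [-1.4,0,-0.1],
    [-1.65,0,-0.1],
    [-1.9,0,-0.1],
    [-2.15,0,-0.1],
    [-2.4,0,-0.1],
    [-2.6,0,-0.1]
  ],
  "twist": [0,0,0,0,0,0,0,0],
  "claw": [0,0,0,0,0,0,0,0]
}}

```text
clock: 7.32
tool_pos: [0.5658, 0.0071, 0.2875]
orientation: [[0.53, 0.848, 0.001], [0.848, -0.53, 0.0], [0.0, 0.001, -1.0]]
force: [1.8, 2.4, 1.3]
width: 0.01
```

```bash
python3 -c "
from h import *
import cv2
st([10,0,205])
cv2.imwrite('pics/scene6.png',cv2.resize(ctrl.capture('scene')['img'][60:360,80:460,::-1],None,fx=2,fy=2))
"
```

```text
t 7.3167 tip case mm [123.7574  -1.5452 207.5164] toolx yaw 57.98202153928265 F case [ 2.9877 -0.2614  1.3057] w 0.01027186587663513 j [ -0.  20. 102.   0.  58.  32.]
units to goal [-4.5504 -0.0605  0.0984]
```

View pics/scene6.png

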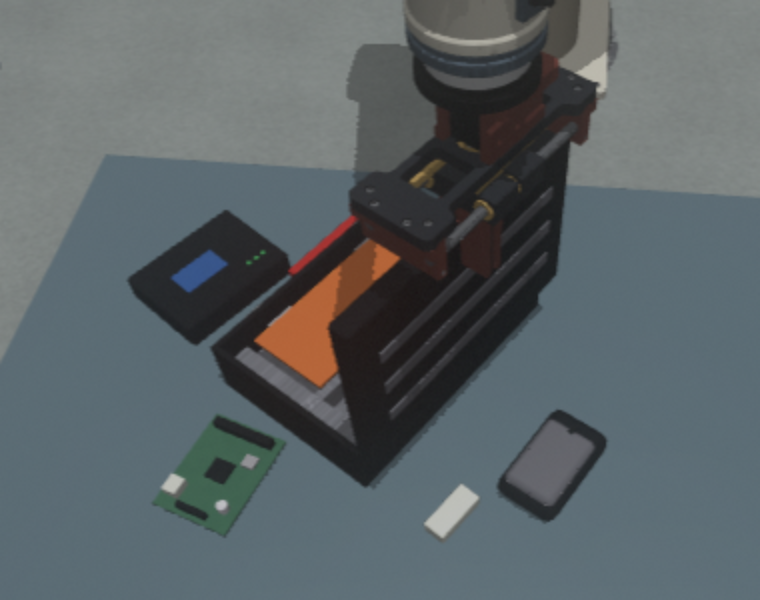

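>>> {"fn": "servo_tool", "kwargs": {
  "delta_pos": [
    [-0.28,0,0],
    [-0.56,0,0],
    [-0.84,0,0],
    [-1.12,0,0],
    [-1.4,0,0],
    [-1.7,0,0],
    [-2,0,0],
    [-2.3,0,0.05]
  ],
  "twist": [0,0,0,0,0,0,0,0],
  "claw": [0,0,0,0,0,0,0,0]
}}

```text
clock: 8.03
tool_pos: [0.5346, -0.0417, 0.2856]
orientation: [[0.53, 0.848, -0.001], [0.848, -0.53, 0.0], [-0.0, -0.001, -1.0]]
force: [2.1, 2.6, -1.0]
width: 0.003
```

>>> {"fn": "servo_tool", "kwargs": {
  "delta_pos": [
    [-0.28,0,0],
    [-0.56,0,0],
    [-0.84,0,0],
    [-1.12,0,0],
    [-1.4,0,0],
    [-1.7,0,0],
    [-2,0,0],
    [-2.2,0,0.05]
  ],
  "twist": [0,0,0,0,0,0,0,0],
  "claw": [0,0,0,0,0,0,0,0]
}}

```text
clock: 8.7
tool_pos: [0.5058, -0.0886, 0.2848]
orientation: [[0.53, 0.848, 0.0], [0.848, -0.53, -0.0], [-0.0, 0.0, -1.0]]
force: [2.1, 1.4, -0.4]
width: 0.005
```

```bash
python3 -c "
from h import *
import cv2
st([-30,0,170])
cv2.imwrite('pics/scene7.png',cv2.resize(ctrl.capture('scene')['img'][60:360,80:460,::-1],None,fx=2,fy=2))
for t in (55,50,45,40,30,20,10,5,0):
  a=np.radians(t);r=165;print(t,90-r*np.cos(a)+20*np.sin(a)+10,62+r*np.sin(a)+20*np.cos(a))
"
```

```text
t 8.7 tip case mm [ 10.7761  -1.3443 204.8433] toolx yaw 57.97256734360533 F case [ 2.2797 -1.0544 -0.4351] w 0.00516982072040357 j [-11.  16. 108.  -0.  55.  21.]
units to goal [-1.631  -0.0533  1.3938]
55 21.742928887857218 208.63161603470456
50 9.26093326410057 201.25308530836213
45 -2.5304832720493966 192.81475451951127
40 -13.541580920900579 183.38084446065852
30 -32.89419162443238 161.82050807568876
20 -48.20887956316152 137.22717606445352
10 -59.02031569367573 110.34810437528768
5 -62.62901033018484 96.30459151519851
0 -65.0 82.0
```

View pics/scene7.png

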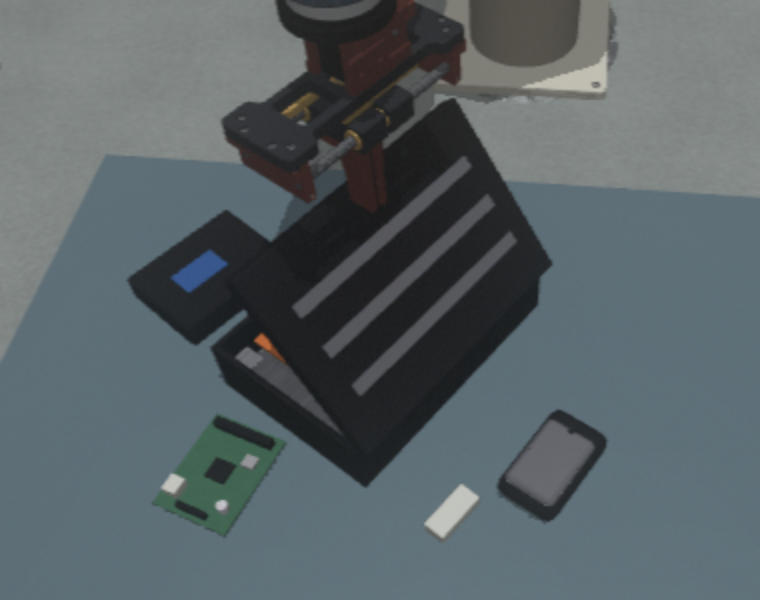

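>>> {"fn": "servo_tool", "kwargs": {
  "delta_pos": [
    [-0.25,0,0.2],
    [-0.53,0,0.45],
    [-0.75,0,0.65],
    [-0.97,0,0.86],
    [-1.17,0,1.07],
    [-1.37,0,1.28],
    [-1.56,0,1.5],
    [-1.75,0,1.72]
  ],
  "twist": [0,0,0,0,0,0,0,0],
  "claw": [0,0,0,0,0,0,0,0]
}}

```text
clock: 9.42
tool_pos: [0.4828, -0.1252, 0.241]
orientation: [[0.53, 0.848, -0.0], [0.848, -0.53, 0.0], [0.0, -0.0, -1.0]]
force: [0.3, 1.6, 0.5]
width: 0.008
```

>>> {"fn": "servo_tool", "kwargs": {
  "delta_pos": [
    [-0.17,0,0.25],
    [-0.33,0,0.5],
    [-0.48,0,0.75],
    [-0.61,0,0.98],
    [-0.72,0,1.2],
    [-0.82,0,1.4],
    [-0.91,0,1.6],
    [-0.98,0,1.8]
  ],
  "twist": [0,0,0,0,0,0,0,0],
  "claw": [0,0,0,0,0,0,0,0]
}}

```text
clock: 10.08
tool_pos: [0.4699, -0.1458, 0.1961]
orientation: [[0.53, 0.848, -0.0], [0.848, -0.53, 0.0], [-0.0, -0.0, -1.0]]
force: [0.3, 0.7, 0.4]
width: 0.003
```

```bash
python3 -c "
from h import *
import cv2
st([-65,0,82])
cv2.imwrite('pics/scene8.png',cv2.resize(ctrl.capture('scene')['img'][60:360,80:460,::-1],None,fx=2,fy=2))
"
```

```text
t 10.0833 tip case mm [-56.7938  -1.1386 116.1487] toolx yaw 57.985326286216306 F case [0.7322 0.1097 0.4477] w 0.0029284610307573748 j [-19.  23. 114.  -0.  43.  13.]
units to goal [-0.3281 -0.0451  1.366 ]
```

View pics/scene8.png

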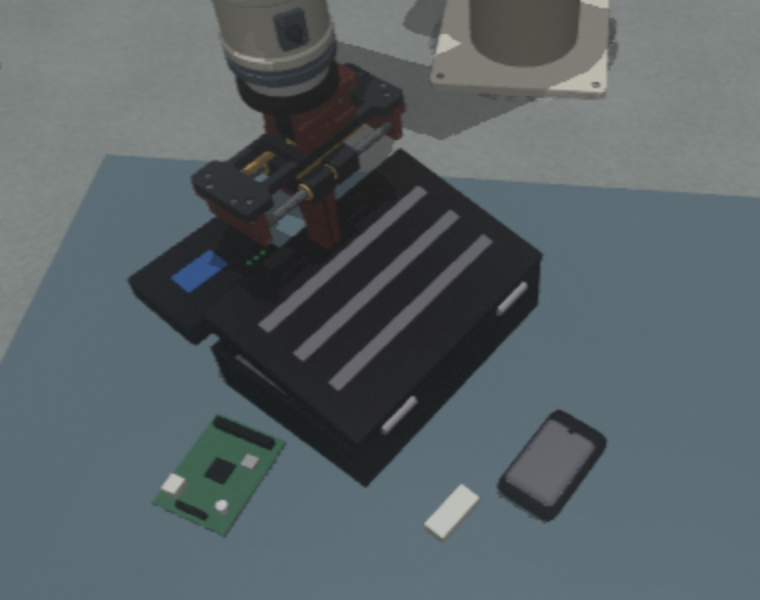

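>>> {"fn": "servo_tool", "kwargs": {
  "delta_pos": [
    [-0.05,0,0.13],
    [-0.1,0,0.26],
    [-0.14,0,0.39],
    [-0.18,0,0.52],
    [-0.21,0,0.64],
    [-0.24,0,0.76],
    [-0.27,0,0.88],
    [-0.29,0,1]
  ],
  "twist": [0,0,0,0,0,0,0,0],
  "claw": [0,0,0,0,0,0,0,0]
}}

```text
clock: 10.8
tool_pos: [0.4663, -0.1519, 0.1714]
orientation: [[0.53, 0.848, 0.0], [0.848, -0.53, -0.0], [-0.0, 0.0, -1.0]]
force: [-0.6, 0.1, 1.2]
width: 0.005
```

>>> {"fn": "servo_tool", "kwargs": {
  "delta_pos": [
    [-0.01,0,0.06],
    [-0.02,0,0.12],
    [-0.03,0,0.18],
    [-0.04,0,0.23],
    [-0.04,0,0.28],
    [-0.04,0,0.33],
    [-0.04,0,0.38],
    [-0.04,0,0.41]
  ],
  "twist": [0,0,0,0,0,0,0,0],
  "claw": [0,0,0,0,0,0,0,0]
}}

```text
clock: 11.47
tool_pos: [0.4658, -0.1527, 0.1621]
orientation: [[0.53, 0.848, -0.0], [0.848, -0.53, -0.0], [-0.0, -0.0, -1.0]]
force: [-6.0, 1.3, 22.0]
width: 0.003
```

```bash
python3 -c "
from h import *
st([-65,0,82])
"
```

```text
t 11.4667 tip case mm [-64.8626  -1.3376  82.0962] toolx yaw 57.986383893302815 F case [-2.0911  5.8088 22.0251] w 0.003377206191608602 j [-20.  26. 115.  -0.  39.  12.]
units to goal [-0.0055 -0.0535  0.0039]
```

>>> {"fn": "servo_tool", "kwargs": {
  "delta_pos": [
    [0,0,-0.2],
    [0,0,-0.5],
    [0,0,-1.2],
    [0,0,-2.2],
    [0,0,-3.2],
    [0,0,-4.2],
    [0,0,-5.2],
    [0,0,-6]
  ],
  "twist": [0,0,0,0,0,0,0,0],
  "claw": [0,0,0,0,0,0,0,0]
}}

```text
clock: 12.13
tool_pos: [0.4658, -0.1526, 0.3137]
orientation: [[0.53, 0.848, 0.002], [0.848, -0.53, -0.001], [0.0, 0.002, -1.0]]
force: [0.0, 0.3, -0.5]
width: 0.006
```

>>> {"fn": "servo_tool", "kwargs": {
  "delta_pos": [
    [-1,0,0],
    [-2,0,0],
    [-3,0,0],
    [-4,0,0],
    [-5,0,0],
    [-6,0,0],
    [-7,0,0],
    [-7,0,0]
  ],
  "twist": [0,0,0,0,0,0,0,0],
  "claw": [0,0,0,0,0,0,0,0]
}}

```text
clock: 12.8
tool_pos: [0.3714, -0.3034, 0.3119]
orientation: [[0.532, 0.847, 0.0], [0.847, -0.532, -0.001], [-0.001, 0.001, -1.0]]
force: [-0.1, -0.2, 1.2]
width: 0.005
```

```bash
python3 -c "
from h import *
import cv2
st()
f=lambda a:cv2.convertScaleAbs(a,alpha=2,beta=10)
t=ctrl.capture('top')['img'][:,:,::-1].copy();s=ctrl.capture('scene')['img'][:,:,::-1].copy()
for i,(n,im) in enumerate((('top',t),('scene',s))):
  im=f(im)
  for x,y,z in [(-90,-130,82),(-90,130,82),(90,130,82),(90,-130,82),(-90,-130,62)]:
    u=proj(n,O+R@np.array([x,y,z])/1e3);cv2.circle(im,(int(round(u[0])),int(round(u[1]))),1,(255,0,255),-1)
  im=im[120:420,240:560] if n=='top' else im[100:350,120:420]
  cv2.imwrite('pics/%s9.png'%n,cv2.resize(im,None,fx=2.4,fy=2.4,interpolation=cv2.INTER_NEAREST)[:600,:800])
b=C['top']['img'][:,:,::-1]
d=cv2.absdiff(b,t).max(2);cv2.imwrite('pics/diff9.png',f(d))
"
```

```text
t 12.8 tip case mm [-242.7459   -1.192   231.8518] toolx yaw 57.838876954360444 F case [-0.2054  0.0249  1.2236] w 0.004904157120951287 j [-41.  11. 111.  -0.  58.  -8.]
```

View pics/top9.png

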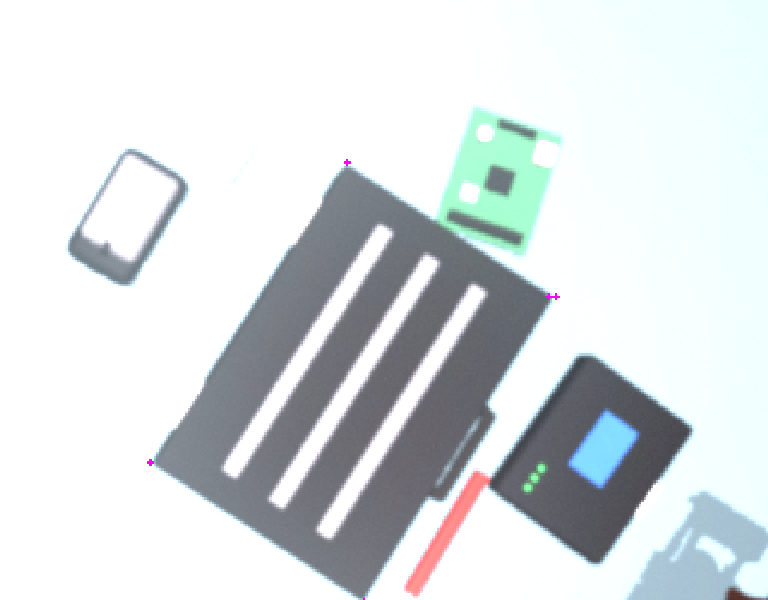

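View pics/scene9.png

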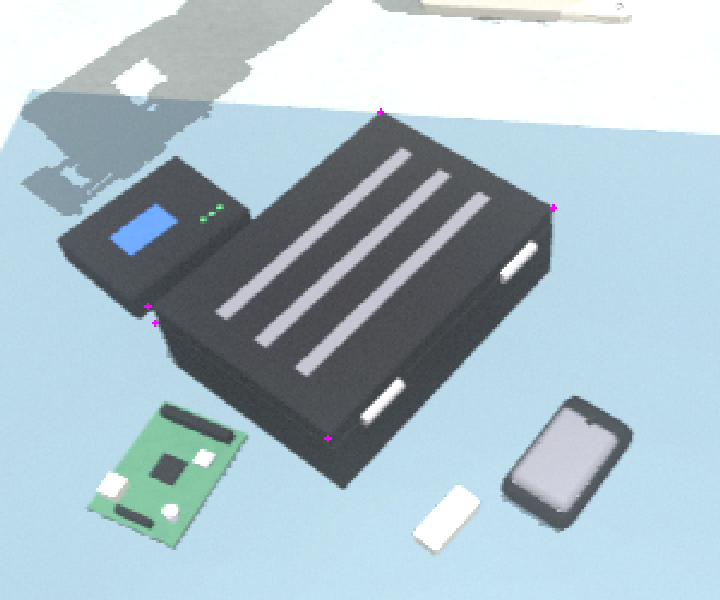

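View pics/diff9.png

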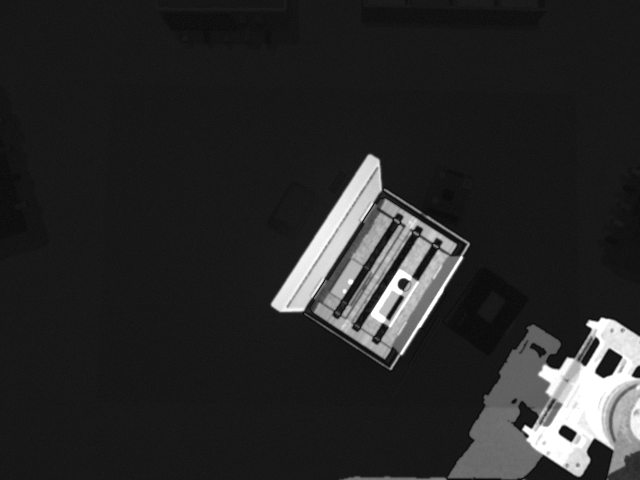

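```bash
python3 -c "
from workcell import ctrl
print(ctrl.job_done())"
```

```text
the job is handed in; nothing more can be done
None
```

I folded the orange flap flat inside the case first, then swung the lid over and pressed it shut slowly. I backed the arm away before handing the job in, at about 12.8 s of the 54 s allowed.

- **Flap:** at the end of the press the fingertip stood at 48.1 mm (48 mm is flat) with 13 N. The next pictures showed the flap staying down.
- **Lid:** it moved with about 3 N, and the last stretch ran at roughly 20 mm/s. The press ended at 82.1 mm (82 mm is shut) with 22 N. The final top and scene pictures show it lying shut on the case after I backed off.
- **Case and the things around it:** the before-and-after difference of the top view shows only the lid, the flap and the arm with its shadow changed. The case outline, board, debug box, mouse, eraser and pen show no visible shift.
- **Not checked:** the meter and adapter are now covered. I last saw the meter in place as the flap began to fold and the adapter in place after it was flat.
- **Small disagreement:** my estimated case outline sits a few pixels off at some corners in the final pictures, within about 5 mm, which I put down to picking the corners and the calibration.

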